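# Refit the dial collar and the pointer knob of a machine's operator panel

### The arm

A 6-joint arm with a two-finger parallel gripper is mounted at the origin on the work surface. World frame = base frame: x ahead of the robot, y to its left, z up, the work surface at z = 0. Lengths are in mm, angles in rad, forces in N, time in s.
With the tool pointing down it reaches from about 300 to 775 mm from the base axis. Payload 14.6 kg.
Tool frame: the origin (TCP) lies midway between the tips of the shut fingers; the grasp point (between the pads) lies 19 mm behind it; z points along the fingers, y is the direction in which the jaws open and shut (so a half turn about z gives the same grasp; the last joint's range is limited). The gripper opens to 94 mm and grips with 3 to 60 N. Pads are 16 mm wide; open, the fingers measure 119 mm over their backs; the gripper's body (75 mm by 177 mm) begins 78 mm behind the grasp point.
Start: joints at [1.269, 0.3, 1.521, -0, 1.321, -0.067], TCP at [127.955, 534.899, 205.446] pointing down, gripper open.
Joint ranges: [-3.03, 3.03], [-0.79, 2.21], [0.23, 2.52], [-1.04, 4.18], [0, 3.07], [-2.55, 2.55]. Speed limits (rad/s): [2.22, 2.22, 2.57, 3.14, 3.14, 3.14].

### API

Orientations are given as [roll, pitch, yaw] about the fixed x, y, z axes, in that order (R = Rz(yaw) Ry(pitch) Rx(roll)).
In Python, from cell import manip, camera gives the robot as it stands. The module is installed in compiled form; this text tells all that it offers.
- The arm moves only by the tool jog_arm, never from a script. Its argument "commands" is a list of rows, each a list of 7 numbers: the shift along the world's x, y, z in units of 1 m (1.0 is 1 m), then the turn, a rotation vector about the world's x, y, z in units of 120 degrees (1.0 is 120 degrees), then the opening, from 0 (shut) to 1 (fully open). In form: [[x, y, z, ax, ay, az, grip], ...]. A call has exactly 10 rows; each row is the pose to reach, as a shift and turn from the pose commanded when the call began; what a row does not reach only later rows make up. A row lasts 1/8 s, in which the tool goes at most 62.5 mm and 10.7 degrees, less where a joint would pass 70% of its speed; a pose out of reach is approached as far as the arm can. A call with a number of a shift or a turn outside -1 to 1 is refused whole. A call with a gripper value outside its range is refused whole. The fingers move at their own pace and stop on an object; "grip_force" is the grip in N (left out, the last holds). Time passes only in rows, so rows that repeat a pose let the fingers close, or fill a call up. It gives the time, the measured TCP pose, the force and the opening at its end, in the units of the state.
- manip.read_state(): the state, without advancing time (a new reading comes with each control period).
- camera(name): name is "side" or "top"; returns a dict with "pixels" (384x512x3 uint8, blue, green, red), "vertical_fov" (degrees; the focal length in pixels is half the picture's height over the tangent of half this angle, whatever the lens; pixels are square), "cx", "cy" (the principal point, pixels), "rvec" (rotation vector, rad) and "tvec" (3), from world to camera coordinates, as OpenCV has them. Camera axes: x right, y down, z forward; pixel columns grow to the right and rows downward; lengths in mm; the calibration is good to about 2 mm. A picture is of the moment at which its call begins. There is no depth.
- manip.sign_off(): hands the job in, once; it reports no verdict.
The state is a dict: "clock": time; "joints": joint angles; "qd": joint speeds; "effort": joint torques, N m; "eef_pos": TCP position; "eef_rot": TCP orientation; "wrist_force": force on the tool from outside, world axes, zero at the start; "moment": the same for the moment, N m; "finger_gap": finger opening in mm.
Only numpy, scipy, OpenCV 4.12 (cv2) and the standard library are available. Lean on these libraries where they do the work, as an engineer would, in place of code of your own. Each camera call takes 0.05 s, during which the arm holds its last target.

### The job

The rotary control on the machine's operator panel has lost its dial collar and its knob: first lower the black dial collar over the bare brass spindle so that it sits flat on the control's raised shoulder and let go of it, then take the orange pointer knob, turn it so that the flat in its socket matches the flat of the D-shaped spindle, and push it fully onto the spindle. Keep hold of the knob and keep pressing it down, with the sprung spindle pushed in to its stop or nearly so, when you finish: do not let go. Do not press the panel's green or red push button, and leave the other things on the bench where they are.

Things in the scene. Friction and masses are not known exactly. Their poses are not given: they have to be found in the camera images.
- console: Cream box with an aluminium top plate, 240 (x) x 320 (y) x 48 mm high, fixed and level; origin at the centre of its underside, yaw within 0.15 rad. Along its far (+x) edge are six small fixed buttons, 9 mm high. The control and two push buttons stand on the plate.
- control: Rotary control fixed on the panel plate; origin at the centre of its underside, on the plate, z up. Black flange, radius 38 mm, 4 mm thick; steel pedestal, radius 16 mm, flat top (the shoulder) 20 mm above the origin; dark neck, radius 9 mm, up to 39 mm; brass spindle above. Its x points to the spindle's flat side, where the flange has a red mark; up to 0.7 rad from world x.
- spindle_top (a point): Centre axis of the brass spindle at its top face, 63 mm above the control's origin when not pressed; it sinks with the spindle. The spindle is 14 mm in diameter with a D section: its flat lies 3.5 mm from the axis, towards this point's +x. The bare length above the neck is 24 mm, its top edge has a 2 mm chamfer. It does not rotate.
- spindle (a joint): How far the spindle is pushed down, in m: 0 when free, 0.005 at its stop. The spring takes 4 N to start and 9 N at the stop.
- dial_center (a point): Loose black dial collar with white ticks on its top: a ring 54 mm in outer diameter, hole 25 mm in diameter, 18 mm high, 70 g, lying flat on the bench, ticks up. The point is on its axis, half-way up (9 mm over its underside). Seated on the shoulder it is 29 mm above the control's origin.
- knob_center (a point): Orange pointer knob upright on the bench: 46 mm long (x) x 30 wide (y, grip here) x 46 high, 60 g; its centre. White line marks its +x end, within 0.7 rad of world x. Underside, on its axis: D-shaped blind socket 16 mm deep, 15.6 mm across, flat 4.3 mm from the axis towards +x: it goes on with its +x along the spindle's +x. Fully on, this point is 7 mm above the spindle's top.
- green_button (a joint): Green push button on the panel, 34 mm in diameter, 22 mm high above the plate, at (-30, +128) mm from the panel's centre; value is how far it is pressed in m (0 free, 0.005 down). Not to be pressed.
- red_button (a joint): Red push button on the panel, the same size, at (-30, -128) mm from the panel's centre; value as for the green one. Not to be pressed.
- spare_cap_center (a point): Bystander: loose green mushroom-shaped button cap, 40 mm in diameter, 30 mm high, standing on the bench near the dial and the knob. Point half-way up its axis.
- screwdriver_center (a point): Bystander: screwdriver with a red handle, 200 mm long, lying on the bench. Point half-way along it; x runs towards the tip.
- wrench_center (a point): Bystander: steel wrench, 180 mm long, lying on the bench. Point half-way along it; x along it.
- steel_disc_center (a point): Bystander: steel disc 90 mm in diameter, 30 mm high, at the back of the bench. Point at its centre.
- small_box_center (a point): Bystander: small brown box, 70 x 100 x 45 mm at the back of the bench. Point at its centre.
- oil_bottle_center (a point): Bystander: white bottle 56 mm in diameter, 130 mm high, with a red cap, left of the panel. Point at its centre.

How it is judged:
By the outcome, as a careful person would: the job done as asked, in the order asked, and still so for the second after the job is handed in, while the arm keeps its last pose, push and grip.
It also fails if it takes over 58 s, if anything falls off the work surface, if the arm or the gripper's body presses on something with over 40 N, if the wrist force passes 120 N, or if a joint passes its speed limit or range.

## Working session

There is one attempt and no reset: what is moved stays moved. The work goes in short steps, Python scripts to look and compute and a tool call to move; the robot and the scene stay as the last step left them, time stands still between calls to the robot, and variables do not carry over. Pictures are saved under pics/ and viewed, and the job is handed in when it is done.

Besides the shell and the picture viewer there is one more tool, called after "Emit:" in YAML: its name, and indented under it one key for each argument. jog_arm: Moves the arm, as the interface text tells. Its arguments: {"type":"object","properties":{"commands":{"type":"array","items":{"type":"array","items":{"type":"number"}}},"grip_force":{"type":"number"}},"required":["commands"]}

```bash
mkdir -p pics
cat > h.py <<'E'
import numpy as np, cv2
from cell import manip, camera
def snap(name,fn):
    c=camera(name); cv2.imwrite(f'pics/{fn}.png',c['pixels'])
    f=192/np.tan(np.radians(c['vertical_fov'])/2)
    np.savez(f'{fn}.npz',img=c['pixels'],K=np.array([[f,0,c['cx']],[0,f,c['cy']],[0,0,1]]),r=np.array(c['rvec'],float),t=np.array(c['tvec'],float))
    return c
class C:
    def __init__(s,fn):
        d=np.load(f'{fn}.npz'); s.img=d['img'];s.K=d['K'];s.r=d['r'];s.t=d['t'];s.R=cv2.Rodrigues(s.r)[0]
    def proj(s,P): return cv2.projectPoints(np.array(P,float).reshape(-1,3),s.r,s.t,s.K,None)[0].reshape(-1,2)
    def at_z(s,u,v,z):
        d=s.R.T@np.linalg.solve(s.K,[u,v,1]); o=-s.R.T@s.t.ravel(); return o+d*(z-o[2])/d[2]
    def crop(s,x0,y0,x1,y1,k,fn): cv2.imwrite(f'pics/{fn}.png',cv2.resize(s.img[y0:y1,x0:x1],None,fx=k,fy=k,interpolation=cv2.INTER_CUBIC))
E
python3 - <<'E'
from h import *
for n in('top','side'):
    c=snap(n,n+'0'); print(n,c['vertical_fov'],c['cx'],c['cy'],c['rvec'],c['tvec'],c.keys())
print(manip.read_state())
E
```

```text
top 50.77038377981667 258.1650296607514 195.8526502477679 [ 2.13941107 -2.19535284  0.11681882] [  28.26789071  613.77314615 1369.97324403] dict_keys(['pixels', 'vertical_fov', 'cx', 'cy', 'rvec', 'tvec'])
side 56.708063961339604 258.15878058996867 192.32718565032735 [ 2.37020077 -0.17134456  0.05123928] [-602.83496415  142.22858272 1025.95510908] dict_keys(['pixels', 'vertical_fov', 'cx', 'cy', 'rvec', 'tvec'])
{'clock': 0.1, 'joints': array([ 1.26939154e+00,  3.00380012e-01,  1.52146992e+00,  9.06194899e-07,
        1.32067978e+00, -6.65532931e-02]), 'qd': array([ 8.38738109e-06, -1.92839011e-03, -4.97556556e-04, -9.08612465e-04,
        6.33813548e-04,  1.12567420e-04]), 'effort': array([ 1.70675761e-03, -5.32648838e+01, -3.53282690e+01,  7.09504914e-02,
        2.34832690e-02, -7.85351858e-05]), 'eef_pos': array([127.89952263, 534.70677948, 204.98331576]), 'eef_rot': array([-3.14065774e+00, -6.31936248e-05,  2.90674091e+00]), 'wrist_force': array([ 0.06178579,  1.12931146, -0.15487098]), 'moment': array([-0.03332521,  0.0145875 ,  0.03145846]), 'finger_gap': 94.21746730551263}
```

View pics/top0.png

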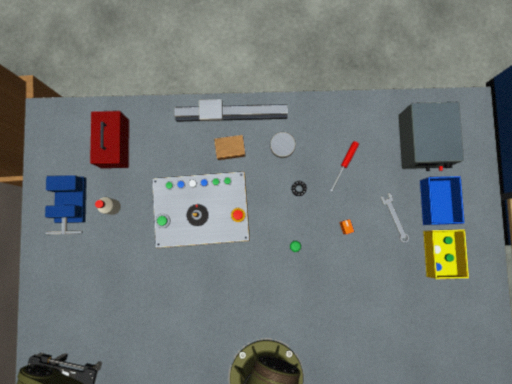

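View pics/side0.png

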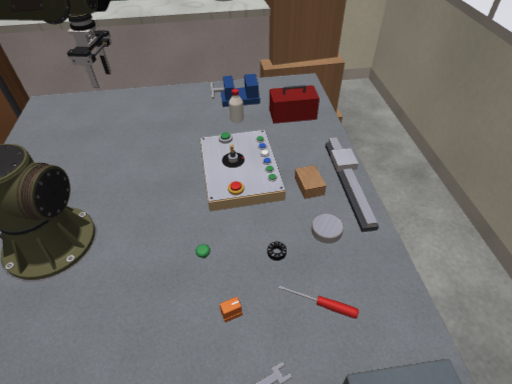

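Run:
```python
from h import *
t=C('top0');s=C('side0')
a=[cv2.resize(t.img[y0:y1,x0:x1],(390,290),interpolation=cv2.INTER_CUBIC) for x0,y0,x1,y1 in[(177,190,217,220),(279,174,319,204),(327,212,367,242),(150,170,260,252)]]
cv2.imwrite('pics/tcrop.png',np.vstack([np.hstack(a[:2]),np.hstack(a[2:])]))
a=[cv2.resize(s.img[y0:y1,x0:x1],(390,290),interpolation=cv2.INTER_CUBIC) for x0,y0,x1,y1 in[(212,138,256,171),(255,235,299,268),(210,291,254,324),(190,122,290,197)]]
cv2.imwrite('pics/scrop.png',np.vstack([np.hstack(a[:2]),np.hstack(a[2:])]))
print(t.proj([[127.9,534.7,205],[0,0,0],[500,0,0]]),s.proj([[127.9,534.7,205]]))
for u,v,z in[(198,215,48),(299,188,18),(347,227,46),(295,246,30)]: print(t.at_z(u,v,z))
for u,v,z in[(233,159,52),(277,250,9),(231,309,23),(203,250,15)]: print(s.at_z(u,v,z))
```

```text
[[ 83.17266732 360.23396996]
 [266.51393713 377.13024379]
 [262.53288703 229.0523331 ]] [[101.64431905  80.57625439]]
[552.29560474 219.30726067  48.        ]
[ 639.86713666 -131.62383501   18.        ]
[ 498.43587081 -287.19910604   46.        ]
[ 438.51425491 -109.3425609    30.        ]
[555.45047066 220.37309401  52.        ]
[ 643.15463013 -131.4367364     9.        ]
[ 502.4975133  -291.76737901   23.        ]
[ 440.62062301 -105.4240018    15.        ]
```

View pics/tcrop.png

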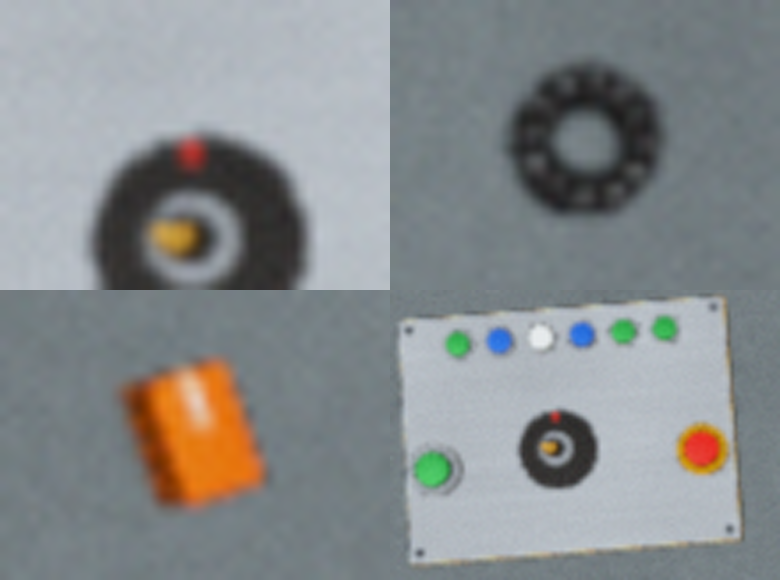

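View pics/scrop.png

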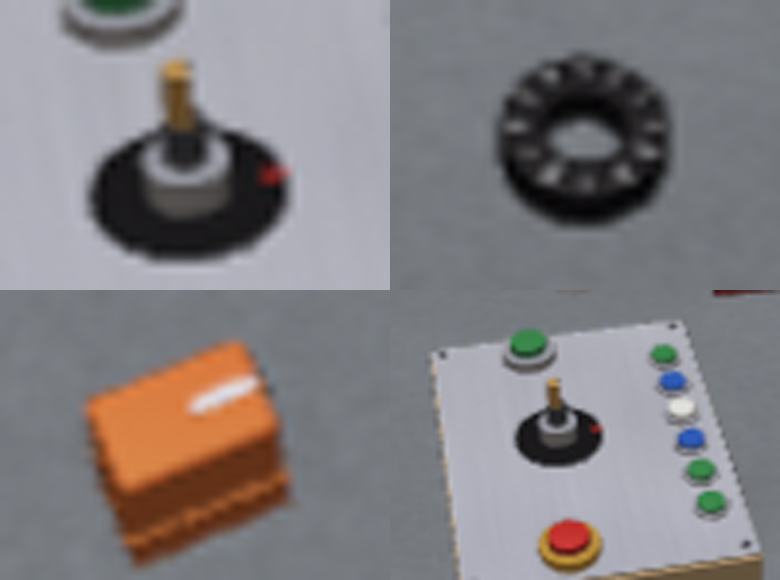

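```bash
cat > m.py <<'E'
from h import *
def blob(c,x0,y0,x1,y1,f,fn=None,k=8):
    im=cv2.resize(c.img[y0:y1,x0:x1],None,fx=k,fy=k,interpolation=cv2.INTER_CUBIC)
    m=f(im.astype(int)).astype(np.uint8)
    cs,_=cv2.findContours(m,cv2.RETR_EXTERNAL,cv2.CHAIN_APPROX_NONE)
    q=max(cs,key=cv2.contourArea).reshape(-1,2).astype(float)
    if fn: 
        o=im.copy(); cv2.drawContours(o,[q.astype(int)],-1,(255,0,255),1); cv2.imwrite(f'pics/{fn}.png',o)
    return (q+.5)/k-.5+[x0,y0]
E
python3 - <<'E'
from m import *
t=C('top0');s=C('side0')
dk=lambda th:(lambda i:i.sum(2)<th)
for nm,c,bx,zs in(('t',t,(183,200,213,230),52),('s',s,(216,148,252,172),52)):
    q=blob(c,*bx,dk(320 if nm=='t' else 250),'fl'+nm); (e,ax,an)=cv2.fitEllipse(q.astype(np.float32)); 
    print('flange',nm,e,ax,c.at_z(*e,zs))
    # fit on ground circle: map contour to plane z
    P=np.array([c.at_z(u,v,zs)[:2] for u,v in q]); (x,y),r=cv2.minEnclosingCircle(P.astype(np.float32)); print((x,y),r)
    red=lambda i:(i[...,2]>i[...,1]+50)&(i[...,2]>i[...,0]+50)
for nm,c,bx in(('t',t,(285,174,313,203)),('s',s,(260,236,294,265))):
    q=blob(c,*bx,dk(230 if nm=='t' else 220),'di'+nm)
    P=np.array([c.at_z(u,v,18)[:2] for u,v in q]); (x,y),r=cv2.minEnclosingCircle(P.astype(np.float32)); print('dial',nm,(x,y),r,cv2.fitEllipse(q.astype(np.float32)))
E
```

```text
flange t (197.03343200683594, 214.705078125) (21.357620239257812, 21.701927185058594) [553.13315684 221.99530983  52.        ]
(553.3876342773438, 222.00254821777344) 37.46848678588867
flange s (232.70553588867188, 159.00730895996094) (17.50109100341797, 20.031341552734375) [554.47373041 220.48714541  52.        ]
(554.2301635742188, 231.1475830078125) 50.71638107299805
dial t (638.9586791992188, -130.6925048828125) 27.961610794067383 ((298.55548095703125, 188.17654418945312), (14.656759262084961, 15.407103538513184), 48.096702575683594)
dial s (639.2235717773438, -138.70252990722656) 31.55543327331543 ((276.5281982421875, 251.02572631835938), (18.731836318969727, 18.90453338623047), 31.729305267333984)
```

```bash
cat > fit.py <<'E'
from m import *
from scipy.optimize import least_squares
def hullfit(c,q,verts,x0):
    def res(p):
        h=cv2.convexHull(c.proj(verts(p)).astype(np.float32))
        # scale poly to keep precision
        return [cv2.pointPolygonTest(h,(float(a),float(b)),True) for a,b in q]
    r=least_squares(res,x0,diff_step=1e-4,loss='soft_l1',f_scale=.3,x_scale=np.where(np.abs(x0)>5,100.,1.)); return r.x,np.sqrt(np.mean(np.array(res(r.x))**2))
th=np.linspace(0,2*np.pi,73)[:-1]
def cyl(r,z0,z1): return lambda p:[[p[0]+r*np.cos(a),p[1]+r*np.sin(a),z] for z in(z0,z1) for a in th]
def boxv(lx,ly,z0,z1): 
    def f(p):
        cc,ss=np.cos(p[2]),np.sin(p[2]); return [[p[0]+cc*a*lx/2-ss*b*ly/2,p[1]+ss*a*lx/2+cc*b*ly/2,z] for a in(-1,1) for b in(-1,1) for z in(z0,z1)]
    return f
E
python3 - <<'E'
from fit import *
t=C('top0');s=C('side0')
dk=lambda th:(lambda i:i.sum(2)<th)
for nm,c,bx,T in(('t',t,(183,200,213,230),300),('s',s,(216,148,252,172),260)):
    q=blob(c,*bx,dk(T)); 
    if nm=='s': q=q[q[:,1]>158]
    print('flange',nm,hullfit(c,q,cyl(38,48,52),[553,221.]))
for nm,c,bx,T in(('t',t,(285,174,313,203),270),('s',s,(260,236,294,265),250)):
    q=blob(c,*bx,dk(T),'di'+nm); print('dial',nm,hullfit(c,q,cyl(27,0,18),[640,-131.]))
orr=lambda i:(i[...,2]>i[...,0]+45)
for nm,c,bx in(('t',t,(335,215,359,241)),('s',s,(214,292,248,324))):
    q=blob(c,*bx,orr,'kn'+nm); print('knob',nm,hullfit(c,q,boxv(46,30,0,46),[500,-290.,.3]))
pl=lambda i:i.sum(2)>420
for nm,c,bx in(('t',t,(148,168,253,250)),):
    q=blob(c,*bx,pl,'pl'+nm,4); print('plate',nm,hullfit(c,q,boxv(240,320,44,48),[550,220.,.05]))
# red mark
red=lambda i:(i[...,2]>i[...,1]+35)&(i[...,2]>i[...,0]+35)
for nm,c,bx in(('t',t,(190,200,203,211)),('s',s,(238,153,248,163))):
    q=blob(c,*bx,red,'rm'+nm); m=q.min(0)/2+q.max(0)/2; print('red',nm,m,c.at_z(*m,52))
E
```

```text
flange t (array([553.42432356, 222.21979626]), np.float64(0.5796622540561966))
flange s (array([555.19130677, 222.66675518]), np.float64(3.311681481499224))
dial t (array([ 640.51099467, -130.9093247 ]), np.float64(0.145334233811161))
dial s (array([ 641.14443772, -133.54978075]), np.float64(0.5505478944648826))
knob t (array([ 5.00798912e+02, -2.90221380e+02,  2.84434713e-01]), np.float64(0.1749025545745091))
knob s (array([ 5.01361169e+02, -2.91631748e+02,  2.15027242e-01]), np.float64(1.8427277272319007))
plate t (array([5.73146978e+02, 2.13572375e+02, 5.06646744e-02]), np.float64(0.4541651707116329))
red t [196.125 205.5  ] [584.62191979 224.78340631  52.        ]
red s [242.375  157.3125] [587.359201   224.15061697  52.        ]
```

Run:
```python
from fit import *
t=C('top0');s=C('side0')
dk=lambda th:(lambda i:i.sum(2)<th)
q=blob(s,216,148,252,172,dk(260),'fls'); 
a=[cv2.resize(cv2.imread(f'pics/{n}.png'),(260,260)) for n in('fls','dis','kns','dit','knt','rms')]
cv2.imwrite('pics/masks.png',np.vstack([np.hstack(a[:3]),np.hstack(a[3:])]))
```

```text
(no output)
```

View pics/masks.png

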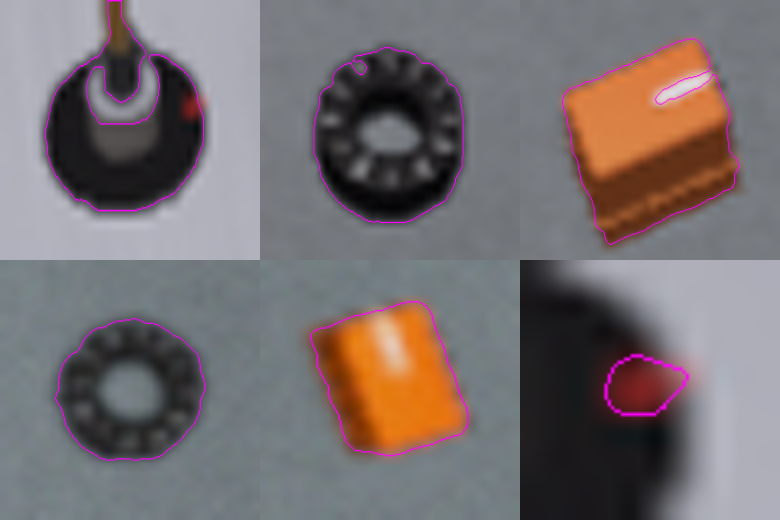

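Run:
```python
from fit import *
t=C('top0');s=C('side0')
dk=lambda th:(lambda i:i.sum(2)<th)
def dense(q):
    h=cv2.convexHull(q.astype(np.float32)).reshape(-1,2); h=np.vstack([h,h[:1]]); d=np.r_[0,np.cumsum(np.hypot(*np.diff(h,axis=0).T))]
    u=np.arange(0,d[-1],.1); return np.c_[np.interp(u,d,h[:,0]),np.interp(u,d,h[:,1])]
q=blob(s,216,156,252,172,dk(260)); q=q[q[:,1]>157.5]; q=dense(q); q=q[q[:,1]>158.5]
print('flange s',hullfit(s,q,cyl(38,48,52),[553,221.]))
q=dense(blob(s,260,236,294,265,dk(250))); print('dial',hullfit(s,q,cyl(27,0,18),[640,-131.]))
q=dense(blob(t,285,174,313,203,dk(270))); print('dial t',hullfit(t,q,cyl(27,0,18),[640,-131.]))
orr=lambda i:(i[...,2]>i[...,0]+45)
q=dense(blob(s,214,292,248,324,orr)); print('knob',hullfit(s,q,boxv(46,30,0,46),[500,-290.,.3]))
q=dense(blob(t,335,215,359,241,orr)); print('knob t',hullfit(t,q,boxv(46,30,0,46),[500,-290.,.3]))
# spindle in side: brass
br=lambda i:(i[...,2]>i[...,0]+45)
q=blob(s,226,140,242,154,br,'bs',16);print(q.min(0),q.max(0))
q=blob(t,188,207,206,222,br,'bt',16);print(q.min(0),q.max(0))
for P in([554,222],):
  print(s.proj([[*P,48+39],[*P,48+63]]),t.proj([[*P,48+39],[*P,48+63]]))
```

```text
flange s (array([554.96444147, 223.13206882]), np.float64(0.20158459061042822))
dial (array([ 641.15894162, -133.00092688]), np.float64(0.28081060631408905))
dial t (array([ 640.54606031, -130.85088921]), np.float64(0.10711188995276444))
knob (array([ 5.01827984e+02, -2.91113611e+02,  2.61610913e-01]), np.float64(0.2829013221374639))
knob t (array([ 5.00867893e+02, -2.90197030e+02,  2.88047205e-01]), np.float64(0.19450318833966318))
[229.90625 144.34375] [232.84375 151.78125]
[191.96875 212.34375] [196.96875 216.03125]
[[231.83026531 150.58672409]
 [231.33704735 144.79696773]] [[195.44514306 213.81430583]
 [194.31031648 213.35861122]]
```

Emit:
jog_arm:
  commands:
    - [0.03, -0.039, 0, 0, 0, -0.064, 0.85]
    - [0.066, -0.086, 0, 0, 0, -0.128, 0.85]
    - [0.102, -0.133, 0, 0, 0, -0.192, 0.85]
    - [0.138, -0.18, 0, 0, 0, -0.256, 0.85]
    - [0.174, -0.227, 0, 0, 0, -0.32, 0.85]
    - [0.21, -0.273, 0, 0, 0, -0.384, 0.85]
    - [0.246, -0.32, 0, 0, 0, -0.448, 0.85]
    - [0.282, -0.367, 0, 0, 0, -0.512, 0.85]
    - [0.318, -0.414, 0, 0, 0, -0.576, 0.85]
    - [0.354, -0.461, 0, 0, 0, -0.638, 0.85]

```text
clock: 1.35
eef_pos: [482.8, 72.1, 205.4]
eef_rot: [-3.142, -0.0, 1.566]
wrist_force: [0.7, 1.1, -0.5]
finger_gap: 79.9
```

Emit:
jog_arm:
  commands:
    - [0.036, -0.047, -0.01, 0, 0, 0, 0.85]
    - [0.072, -0.094, -0.02, 0, 0, 0, 0.85]
    - [0.108, -0.141, -0.04, 0, 0, 0, 0.85]
    - [0.14, -0.182, -0.07, 0, 0, 0, 0.85]
    - [0.159, -0.206, -0.1, 0, 0, 0, 0.85]
    - [0.159, -0.206, -0.13, 0, 0, 0, 0.85]
    - [0.159, -0.206, -0.155, 0, 0, 0, 0.85]
    - [0.159, -0.206, -0.16, 0, 0, 0, 0.85]
    - [0.159, -0.206, -0.165, 0, 0, 0, 0.85]
    - [0.159, -0.206, -0.165, 0, 0, 0, 0.85]

```text
clock: 2.6
eef_pos: [641.2, -132.1, 41.1]
eef_rot: [3.141, 0.0, 1.571]
wrist_force: [-0.1, -0.9, 0.0]
finger_gap: 79.9
```

Run:
```python
from fit import *
snap('side','side1');snap('top','top1')
s=C('side1');t=C('top1');st=manip.read_state();print(st['eef_pos'],st['eef_rot'],s.proj([st['eef_pos']]),t.proj([st['eef_pos']]))
a=[cv2.resize(s.img[200:275,230:330],(400,300),interpolation=cv2.INTER_CUBIC),cv2.resize(t.img[160:220,260:340],(400,300),interpolation=cv2.INTER_CUBIC)]
cv2.imwrite('pics/v1.png',np.hstack(a))
```

```text
[ 641.32149628 -132.13374491   41.360019  ] [3.14040381e+00 3.13309611e-04 1.57067279e+00] [[276.67908341 243.39376863]] [[299.81214883 186.73094053]]
```

View pics/v1.png

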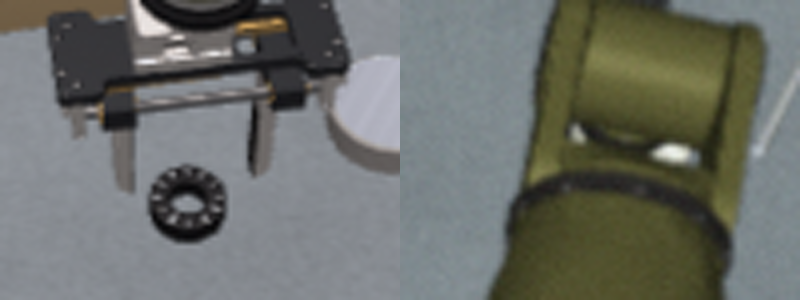

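Emit:
jog_arm:
  commands:
    - [0, 0, -0.012, 0, 0, 0, 0.85]
    - [0, 0, -0.024, 0, 0, 0, 0.85]
    - [0, 0, -0.032, 0, 0, 0, 0.85]
    - [0, 0, -0.036, 0, 0, 0, 0.85]
    - [0, 0, -0.037, 0, 0, 0, 0.7]
    - [0, 0, -0.037, 0, 0, 0, 0.52]
    - [0, 0, -0.037, 0, 0, 0, 0.5]
    - [0, 0, -0.037, 0, 0, 0, 0.5]
    - [0, 0, -0.037, 0, 0, 0, 0.5]
    - [0, 0, -0.037, 0, 0, 0, 0.5]
  grip_force: 20

```text
clock: 3.95
eef_pos: [641.1, -132.1, 3.7]
eef_rot: [3.141, 0.0, 1.571]
wrist_force: [-0.4, 0.6, 4.0]
finger_gap: 54.2
```

Emit:
jog_arm:
  commands:
    - [0, 0, 0.01, 0, 0, 0, 0.5]
    - [0, 0, 0.04, 0, 0, 0, 0.5]
    - [0, 0, 0.09, 0, 0, 0, 0.5]
    - [-0.006, 0.025, 0.14, 0, 0, 0, 0.5]
    - [-0.018, 0.075, 0.155, 0, 0, 0, 0.5]
    - [-0.032, 0.13, 0.155, 0, 0, 0, 0.5]
    - [-0.046, 0.188, 0.155, 0, 0, 0, 0.5]
    - [-0.06, 0.245, 0.155, 0, 0, 0, 0.5]
    - [-0.074, 0.302, 0.155, 0, 0, 0, 0.5]
    - [-0.082, 0.335, 0.155, 0, 0, 0, 0.5]
  grip_force: 25

```text
clock: 5.2
eef_pos: [557.9, 205.4, 159.0]
eef_rot: [3.141, -0.0, 1.572]
wrist_force: [1.0, -1.4, -1.5]
finger_gap: 54.1
```

Emit:
jog_arm:
  commands:
    - [-0.004, 0.015, -0.004, 0, 0, 0, 0.5]
    - [-0.005, 0.02, -0.015, 0, 0, 0, 0.5]
    - [-0.005, 0.02, -0.025, 0, 0, 0, 0.5]
    - [-0.005, 0.02, -0.032, 0, 0, 0, 0.5]
    - [-0.005, 0.02, -0.035, 0, 0, 0, 0.5]
    - [-0.005, 0.02, -0.035, 0, 0, 0, 0.5]
    - [-0.005, 0.02, -0.035, 0, 0, 0, 0.5]
    - [-0.005, 0.02, -0.035, 0, 0, 0, 0.5]
    - [-0.005, 0.02, -0.035, 0, 0, 0, 0.5]
    - [-0.005, 0.02, -0.035, 0, 0, 0, 0.5]

```text
clock: 6.45
eef_pos: [554.0, 222.9, 123.5]
eef_rot: [3.141, 0.0, 1.571]
wrist_force: [0.4, -0.9, -0.6]
finger_gap: 54.1
```

Run:
```python
from fit import *
snap('side','side2')
s=C('side2');st=manip.read_state();p=st['eef_pos'];print(p,st['eef_rot'],st['finger_gap'],st['wrist_force'],s.proj([p]))
s.crop(200,100,270,170,8,'v2')
b=p[2]-3.7
print(s.proj([[p[0],p[1],b],[p[0],p[1],b+18],[554.2,222.6,111],[554.2,222.6,52]]))
```

```text
[553.93932651 222.91217343 123.45936737] [-3.14158354e+00  2.86117528e-05  1.57057421e+00] 54.024172122194685 [ 0.61002875  0.45917917 -0.84237321] [[231.0315702  141.54838906]]
[[231.10985409 142.46655464]
 [230.72553366 137.95898872]
 [231.3827174  144.67541766]
 [232.56742886 158.60594429]]
```

View pics/v2.png

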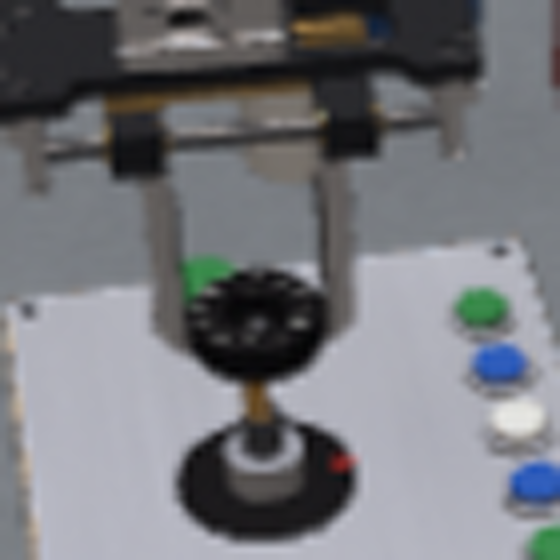

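```bash
cat >> fit.py <<'E'
def dense(q):
    h=cv2.convexHull(q.astype(np.float32)).reshape(-1,2); h=np.vstack([h,h[:1]]); d=np.r_[0,np.cumsum(np.hypot(*np.diff(h,axis=0).T))]
    u=np.arange(0,d[-1],.1); return np.c_[np.interp(u,d,h[:,0]),np.interp(u,d,h[:,1])]
dk=lambda th:(lambda i:i.sum(2)<th)
E
python3 - <<'E'
from fit import *
s=C('side2');p=manip.read_state()['eef_pos'];b=p[2]-3.7
for T in(170,200,230):
    q=dense(blob(s,223,132,243,148,dk(T),'ds2',16)); print('dial',hullfit(s,q,cyl(27,b,b+18),[554,222.]))
q=blob(s,216,156,252,172,dk(260)); q=q[q[:,1]>157.5]; q=dense(q); q=q[q[:,1]>158.5]
print('flange s',hullfit(s,q,cyl(38,48,52),[553,221.]))
E
```

```text
dial (array([555.77389095, 222.8768037 ]), np.float64(0.6324229616925124))
dial (array([555.25369609, 223.52465402]), np.float64(0.5979836130664012))
dial (array([554.9375852 , 224.57658087]), np.float64(0.7777897250803939))
flange s (array([554.99094511, 223.24230905]), np.float64(0.20997092589348107))
```

View pics/ds2.png

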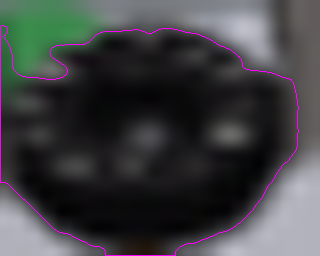

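Emit:
jog_arm:
  commands:
    - [0, 0, -0.008, 0, 0, 0, 0.5]
    - [0, 0, -0.018, 0, 0, 0, 0.5]
    - [0, 0, -0.028, 0, 0, 0, 0.5]
    - [0, 0, -0.038, 0, 0, 0, 0.5]
    - [0, 0, -0.045, 0, 0, 0, 0.5]
    - [0, 0, -0.048, 0, 0, 0, 0.5]
    - [0, 0, -0.05, 0, 0, 0, 0.5]
    - [0, 0, -0.051, 0, 0, 0, 0.5]
    - [0, 0, -0.0515, 0, 0, 0, 0.5]
    - [0, 0, -0.0515, 0, 0, 0, 0.5]

```text
clock: 7.75
eef_pos: [554.0, 222.9, 72.1]
eef_rot: [3.141, -0.0, 1.571]
wrist_force: [0.6, 1.2, 0.4]
finger_gap: 53.7
```

Run:
```python
from fit import *
snap('side','side3')
s=C('side3');st=manip.read_state();p=st['eef_pos'];print(p,st['eef_rot'],st['finger_gap'],st['wrist_force'])
s.crop(200,110,270,170,8,'v3')
```

```text
[554.01308261 222.93132981  72.08968247] [ 3.14138250e+00 -9.19480215e-05  1.57056047e+00] 53.68615783822241 [ 0.421627   -0.55715016 -1.64485344]
```

View pics/v3.png

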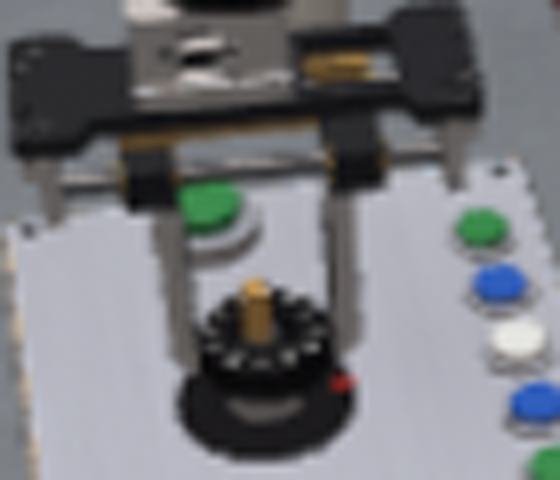

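Emit:
jog_arm:
  commands:
    - [0, 0, -0.0004, 0, 0, 0, 0.5]
    - [0, 0, -0.0008, 0, 0, 0, 0.5]
    - [0, 0, -0.0008, 0, 0, 0, 0.6]
    - [0, 0, -0.0008, 0, 0, 0, 0.7]
    - [0, 0, -0.0008, 0, 0, 0, 0.75]
    - [0, 0, -0.0008, 0, 0, 0, 0.75]
    - [0, 0, 0.005, 0, 0, 0, 0.75]
    - [0, 0, 0.02, 0, 0, 0, 0.75]
    - [0, 0, 0.05, 0, 0, 0, 0.75]
    - [0, 0, 0.095, 0, 0, 0, 0.75]

```text
clock: 9.05
eef_pos: [553.6, 222.8, 168.2]
eef_rot: [-3.14, 0.0, 1.571]
wrist_force: [0.3, 0.5, 0.8]
finger_gap: 70.4
```

Run:
```python
from fit import *
snap('side','side4')
s=C('side4');st=manip.read_state();p=st['eef_pos'];print(p,st['eef_rot'],st['finger_gap'],st['wrist_force'])
s.crop(200,110,270,170,8,'v4')
```

```text
[555.72488749 223.53220733 175.49176591] [ 3.13367630e+00 -2.71199042e-03  1.57058762e+00] 70.49613497326078 [-0.06977714  0.4142402   6.09288293]
```

View pics/v4.png

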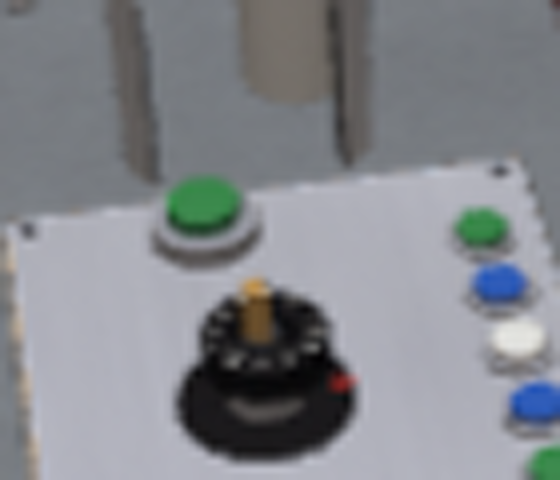

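Emit:
jog_arm:
  commands:
    - [-0.004, -0.04, 0, 0, 0, -0.06, 0.75]
    - [-0.01, -0.094, 0, 0, 0, -0.12, 0.75]
    - [-0.016, -0.15, 0, 0, 0, -0.185, 0.75]
    - [-0.022, -0.206, 0, 0, 0, -0.25, 0.75]
    - [-0.028, -0.262, 0, 0, 0, -0.315, 0.75]
    - [-0.034, -0.318, 0, 0, 0, -0.38, 0.75]
    - [-0.04, -0.374, 0, 0, 0, -0.45, 0.75]
    - [-0.046, -0.43, 0, 0, 0, -0.52, 0.75]
    - [-0.05, -0.48, 0, 0, 0, -0.58, 0.75]
    - [-0.0527, -0.5135, 0, 0, 0, -0.617, 0.75]

```text
clock: 10.35
eef_pos: [500.9, -292.9, 168.0]
eef_rot: [3.141, -0.001, 0.274]
wrist_force: [0.1, 0.8, 0.9]
finger_gap: 70.6
```

Run:
```python
from fit import *
for i in range(4): snap('top','top5'+str(i)); snap('side','side5'+str(i))
import numpy as np
for n in('top','side'):
    A=[np.load(f'{n}5{i}.npz') for i in range(4)]; d=dict(A[0]); d['img']=np.mean([a['img'].astype(float) for a in A],0).round().astype(np.uint8); np.savez(n+'5.npz',**d)
t=C('top5');s=C('side5')
q=dense(blob(t,183,200,213,230,dk(300),'f5')); f=hullfit(t,q,cyl(38,48,52),[553,221.])[0];print('flange t',f)
red=lambda i:(i[...,2]-(i[...,1]+i[...,0])/2)
for nm,c,bx in(('t',t,(189,200,204,211)),('s',s,(236,150,250,165))):
    im=c.img[bx[1]:bx[3],bx[0]:bx[2]].astype(float); w=red(im); w=np.where(w>20,w,0); yy,xx=np.mgrid[bx[1]:bx[3],bx[0]:bx[2]]
    m=(w*xx).sum()/w.sum(),(w*yy).sum()/w.sum(); print('red',nm,m,c.at_z(*m,52),w.max())
a=[cv2.resize(s.img[135:175,210:260],(400,320),interpolation=cv2.INTER_CUBIC),cv2.resize(t.img[195:235,172:222],(400,320),interpolation=cv2.INTER_CUBIC)]
cv2.imwrite('pics/v5.png',np.hstack(a))
st=manip.read_state();print(st['eef_pos'],st['eef_rot'],st['finger_gap'],st['clock'])
```

```text
flange t [553.45076454 222.26444821]
red t (np.float64(196.18311291963377), np.float64(205.04577822990845)) [586.17060962 224.57044707  52.        ] 104.0
red s (np.float64(242.944099378882), np.float64(157.0)) [589.42371992 225.4566348   52.        ] 35.0
[ 501.56714261 -289.67283224  167.32298715] [ 3.14134504e+00 -2.69313219e-04  2.80127677e-01] 70.74093483065599 10.75
```

View pics/v5.png

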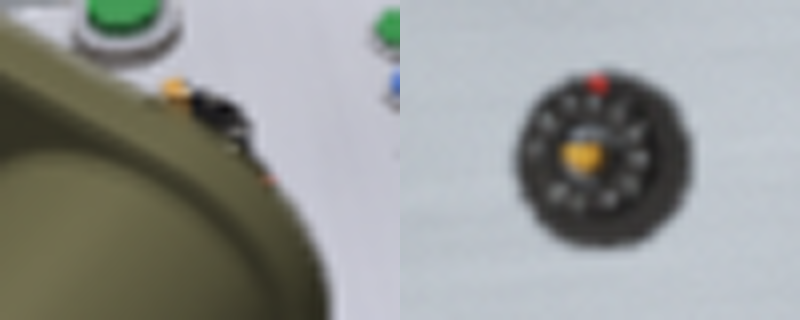

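Run:
```python
from fit import *
for n in('side0','side2','side3','side4'):
    c=C(n); bx=(236,150,250,165)
    im=c.img[bx[1]:bx[3],bx[0]:bx[2]].astype(float); w=im[...,2]-(im[...,1]+im[...,0])/2
    w=np.where(w>15,w,0); yy,xx=np.mgrid[bx[1]:bx[3],bx[0]:bx[2]]
    m=(w*xx).sum()/w.sum(),(w*yy).sum()/w.sum(); 
    q=blob(c,216,156,252,172,dk(260)); q=q[q[:,1]>157.5]; q=dense(q); q=q[q[:,1]>158.5]
    f=hullfit(c,q,cyl(38,48,52),[553,221.])[0]; d=c.at_z(*m,52)[:2]-f; print(n,f,m,d,np.arctan2(d[1],d[0]))
t=C('top5'); q=dense(blob(t,335,215,359,241,lambda i:i[...,2]>i[...,0]+45,'x')) 
t.crop(320,200,375,255,8,'v6')
```

```text
side0 [554.96444147 223.13206882] (np.float64(242.24468085106383), np.float64(157.3498817966903)) [31.94149805  0.89458878] 0.02799978221274071
side2 [554.99094511 223.24230905] (np.float64(242.24129930394432), np.float64(157.3538283062645)) [31.901582    0.76591001] 0.024003916356261857
side3 [554.96782544 223.30943397] (np.float64(242.24027459954235), np.float64(157.35240274599542)) [31.9220926   0.70660423] 0.022131658798373206
side4 [554.97424679 223.18166183] (np.float64(242.24235294117648), np.float64(157.35176470588235)) [31.92292233  0.83656719] 0.026199849732745344
```

View pics/v6.png

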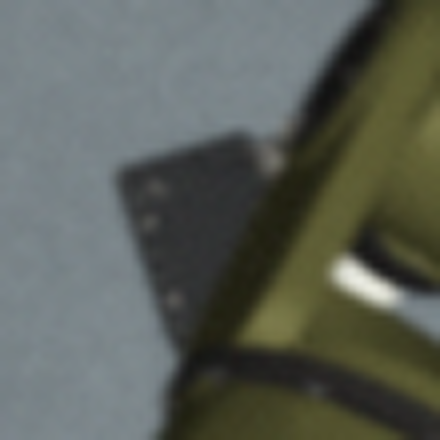

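Emit:
jog_arm:
  commands:
    - [0, 0, -0.03, 0, 0, 0, 0.75]
    - [0, 0, -0.07, 0, 0, 0, 0.7]
    - [0, 0, -0.1, 0, 0, 0, 0.65]
    - [0, 0, -0.125, 0, 0, 0, 0.65]
    - [0, 0, -0.145, 0, 0, 0, 0.65]
    - [0, 0, -0.155, 0, 0, 0, 0.65]
    - [0, 0, -0.16, 0, 0, 0, 0.65]
    - [0, 0, -0.16, 0, 0, 0, 0.65]
    - [0, 0, -0.16, 0, 0, 0, 0.55]
    - [0, 0, -0.16, 0, 0, 0, 0.45]
  grip_force: 30

```text
clock: 12.0
eef_pos: [501.5, -290.7, 7.4]
eef_rot: [3.141, -0.0, 0.278]
wrist_force: [0.3, 0.2, 0.5]
finger_gap: 45.2
```

Run:
```python
from fit import *
snap('side','side7')
s=C('side7');st=manip.read_state();p=st['eef_pos'];print(p,st['eef_rot'],st['finger_gap'],st['wrist_force'],s.proj([p]))
s.crop(190,270,270,330,8,'v7')
```

```text
[ 501.39102123 -290.68647171    7.31769113] [ 3.14120558e+00 -3.87708599e-04  2.78294891e-01] 42.965542038584026 [-0.00499146 -0.31081612 -1.01135951] [[230.94606414 311.5925716 ]]
```

View pics/v7.png

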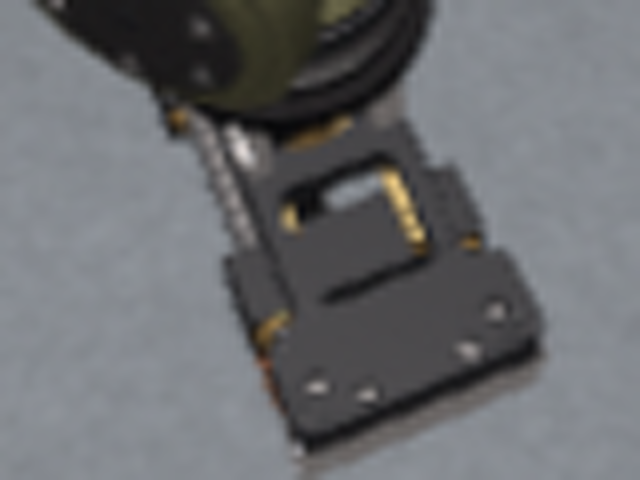

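Knob hidden by the gripper, as expected. Close and lift.

Emit:
jog_arm:
  commands:
    - [0, 0, 0, 0, 0, 0, 0.38]
    - [0, 0, 0, 0, 0, 0, 0.32]
    - [0, 0, 0, 0, 0, 0, 0.28]
    - [0, 0, 0, 0, 0, 0, 0.25]
    - [0, 0, 0, 0, 0, 0, 0.25]
    - [0, 0, 0, 0, 0, 0, 0.25]
    - [0, 0, 0.01, 0, 0, 0, 0.25]
    - [0, 0, 0.04, 0, 0, 0, 0.25]
    - [0, 0, 0.09, 0, 0, 0, 0.25]
    - [0, 0, 0.145, 0, 0, 0, 0.25]
  grip_force: 40

```text
clock: 13.3
eef_pos: [500.9, -290.3, 153.7]
eef_rot: [-3.141, 0.0, 0.278]
wrist_force: [0.4, -0.0, 0.2]
finger_gap: 29.8
```

Emit:
jog_arm:
  commands:
    - [0.004, 0.035, 0.02, 0, 0, -0.01, 0.25]
    - [0.01, 0.09, 0.03, 0, 0, -0.02, 0.25]
    - [0.016, 0.147, 0.03, 0, 0, -0.035, 0.25]
    - [0.022, 0.204, 0.03, 0, 0, -0.05, 0.25]
    - [0.028, 0.261, 0.03, 0, 0, -0.065, 0.25]
    - [0.034, 0.318, 0.03, 0, 0, -0.08, 0.25]
    - [0.04, 0.375, 0.03, 0, 0, -0.09, 0.25]
    - [0.046, 0.432, 0.03, 0, 0, -0.1, 0.25]
    - [0.051, 0.485, 0.03, 0, 0, -0.109, 0.25]
    - [0.053, 0.513, 0.025, 0, 0, -0.109, 0.25]

```text
clock: 14.55
eef_pos: [554.0, 225.0, 177.6]
eef_rot: [-3.141, -0.001, 0.052]
wrist_force: [0.5, -0.8, -0.3]
finger_gap: 30.2
```

Emit:
jog_arm:
  commands:
    - [0, 0, -0.01, 0, 0, 0, 0.25]
    - [0, 0, -0.02, 0, 0, 0, 0.25]
    - [0, 0, -0.03, 0, 0, 0, 0.25]
    - [0, 0, -0.04, 0, 0, 0, 0.25]
    - [0, 0, -0.045, 0, 0, 0, 0.25]
    - [0, 0, -0.048, 0, 0, 0, 0.25]
    - [0, 0, -0.05, 0, 0, 0, 0.25]
    - [0, 0, -0.05, 0, 0, 0, 0.25]
    - [0, 0, -0.05, 0, 0, 0, 0.25]
    - [0, 0, -0.05, 0, 0, 0, 0.25]

```text
clock: 15.8
eef_pos: [554.3, 222.4, 127.1]
eef_rot: [-3.142, -0.0, 0.05]
wrist_force: [-0.8, -0.0, -0.2]
finger_gap: 29.7
```

Run:
```python
from fit import *
snap('side','side8');snap('top','top8')
s=C('side8');st=manip.read_state();p=st['eef_pos'];print(p,st['eef_rot'],st['finger_gap'],st['wrist_force'],st['clock'])
s.crop(200,105,270,165,10,'v8')
cv2.imwrite('pics/v8t.png',cv2.resize(C('top8').img[170:240,150:250],None,fx=5,fy=5))
b=p[2]-7.3
def P(x): return ((s.proj(x)-[200,105]+.5)*10-.5).round(0)
print(P([[p[0]-23,p[1]-15,b],[p[0]+23,p[1]-15,b],[p[0]-23,p[1]-15,b+46],[p[0]+23,p[1]-15,b+46],[555,223,111],[555,223,87]]))
```

```text
[554.29796439 222.42742883 127.03709773] [-3.14154350e+00 -1.79236104e-04  5.00542692e-02] 29.860545447690406 [-0.35016488 -0.91043759  0.39797393] 15.9
[[249. 416.]
 [393. 402.]
 [237. 299.]
 [385. 285.]
 [321. 400.]
 [326. 458.]]
```

View pics/v8.png

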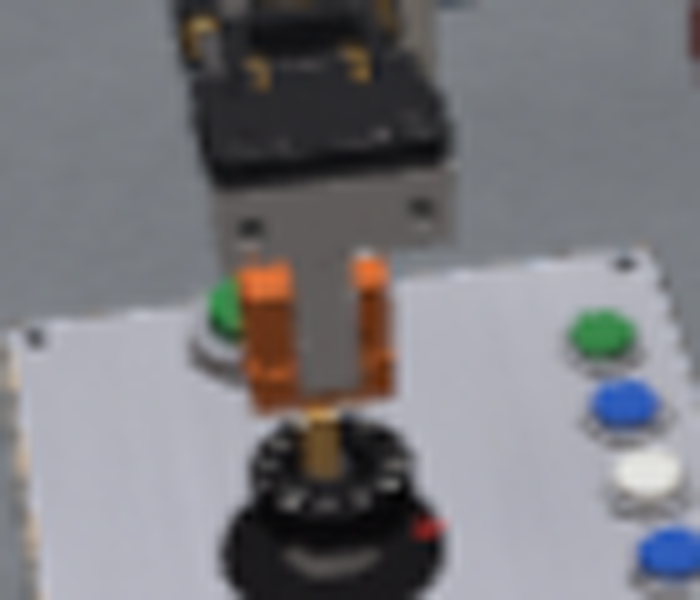

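View pics/v8t.png

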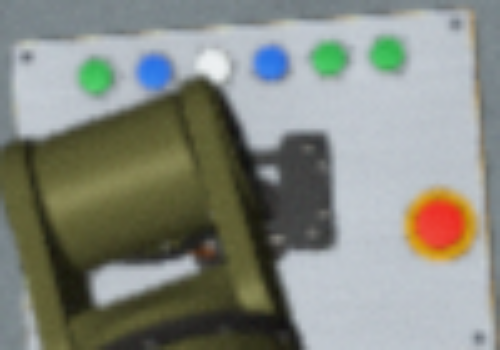

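Emit:
jog_arm:
  commands:
    - [0, 0, -0.002, 0, 0, 0, 0.25]
    - [0, 0, -0.005, 0, 0, 0, 0.25]
    - [0, 0, -0.007, 0, 0, 0, 0.25]
    - [0, 0, -0.009, 0, 0, 0, 0.25]
    - [0, 0, -0.0105, 0, 0, 0, 0.25]
    - [0, 0, -0.012, 0, 0, 0, 0.25]
    - [0, 0, -0.013, 0, 0, 0, 0.25]
    - [0, 0, -0.013, 0, 0, 0, 0.25]
    - [0, 0, -0.013, 0, 0, 0, 0.25]
    - [0, 0, -0.013, 0, 0, 0, 0.25]
  grip_force: 50

```text
clock: 17.15
eef_pos: [554.4, 222.3, 114.3]
eef_rot: [3.141, -0.001, 0.05]
wrist_force: [-2.0, -2.7, 5.6]
finger_gap: 30.1
```

Run:
```python
from fit import *
W=[]
for i in range(2):
    snap('side','side9'); st=manip.read_state(); W.append(np.r_[st['wrist_force'],st['moment']]); print(W[-1].round(3))
s=C('side9');p=st['eef_pos'];print(p,st['eef_rot'],st['finger_gap'],st['clock'])
s.crop(205,115,265,165,12,'v9')
```

```text
[-1.36  -3.405  3.995 -0.562  0.424 -0.034]
[-0.734 -2.021  5.838 -0.544  0.42   0.049]
[554.4278065  222.25635163 114.3093986 ] [ 3.14145913e+00 -5.28923429e-04  4.99722462e-02] 29.824912026079115 17.25
```

View pics/v9.png

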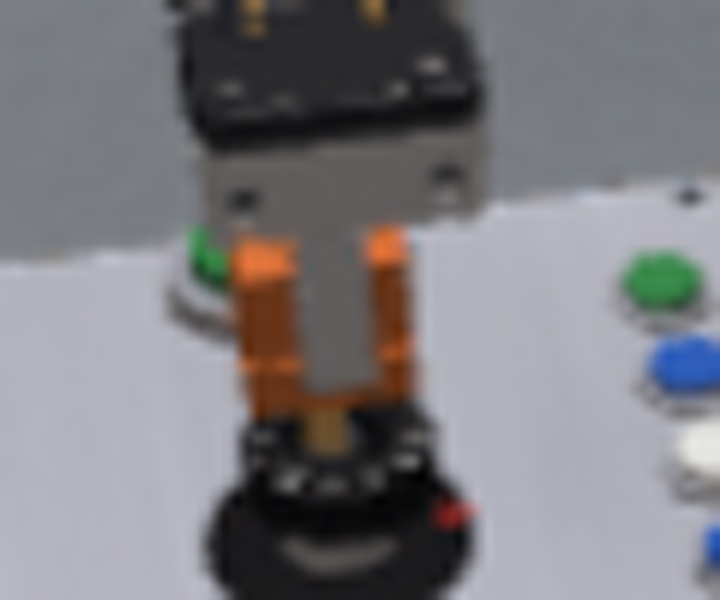

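Emit:
jog_arm:
  commands:
    - [-0.0002, -0.0004, 0, 0, 0, 0, 0.25]
    - [-0.0004, -0.0008, 0, 0, 0, 0, 0.25]
    - [-0.0005, -0.001, 0, 0, 0, 0, 0.25]
    - [-0.0005, -0.001, 0, 0, 0, 0, 0.25]
    - [-0.0005, -0.001, 0, 0, 0, 0, 0.25]
    - [-0.0005, -0.001, 0, 0, 0, 0, 0.25]
    - [-0.0005, -0.001, 0, 0, 0, 0, 0.25]
    - [-0.0005, -0.001, 0, 0, 0, 0, 0.25]
    - [-0.0005, -0.001, 0, 0, 0, 0, 0.25]
    - [-0.0005, -0.001, 0, 0, 0, 0, 0.25]

```text
clock: 18.5
eef_pos: [553.7, 221.3, 113.8]
eef_rot: [3.141, 0.0, 0.05]
wrist_force: [1.3, -5.2, -0.8]
finger_gap: 29.5
```

```bash
cat > fr.py <<'E'
from fit import *
import sys
W=[]
for i in range(6):
    c=camera('side'); st=manip.read_state(); W.append(np.r_[st['wrist_force'],st['moment']])
W=np.array(W);print(W.mean(0).round(3),W.std(0).round(2),st['eef_pos'].round(2),st['eef_rot'].round(4),st['clock'])
E
python3 fr.py
```

```text
[ 5.170e-01 -4.605e+00 -8.710e-01 -1.004e+00  6.000e-03 -1.000e-03] [0.28 0.49 0.62 0.03 0.04 0.02] [553.75 221.35 113.91] [3.1415e+00 1.0000e-04 5.0000e-02] 18.8
```

Emit:
jog_arm:
  commands:
    - [0, -0.0002, 0, 0, 0, 0, 0.25]
    - [0, -0.0005, 0, 0, 0, 0, 0.25]
    - [0, -0.0007, 0, 0, 0, 0, 0.25]
    - [0, -0.0007, 0, 0, 0, 0, 0.25]
    - [0, -0.0007, 0, 0, 0, 0, 0.25]
    - [0, -0.0007, 0, 0, 0, 0, 0.25]
    - [0, -0.0007, 0, 0, 0, 0, 0.25]
    - [0, -0.0007, 0, 0, 0, 0, 0.25]
    - [0, -0.0007, 0, 0, 0, 0, 0.25]
    - [0, -0.0007, 0, 0, 0, 0, 0.25]

```text
clock: 20.05
eef_pos: [553.7, 220.7, 114.0]
eef_rot: [-3.142, 0.0, 0.05]
wrist_force: [0.1, 0.3, -1.1]
finger_gap: 29.4
```

```bash
python3 fr.py
```

```text
[-0.375 -0.163 -0.527 -0.024  0.132  0.004] [0.3  0.31 0.67 0.02 0.01 0.02] [553.73 220.7  113.9 ] [-3.1416e+00  1.0000e-04  5.0000e-02] 20.35
```

Emit:
jog_arm:
  commands:
    - [0, -0.0004, -0.001, 0, 0, 0, 0.25]
    - [0, -0.0004, -0.0025, 0, 0, 0, 0.25]
    - [0, -0.0004, -0.004, 0, 0, 0, 0.25]
    - [0, -0.0004, -0.0055, 0, 0, 0, 0.25]
    - [0, -0.0004, -0.007, 0, 0, 0, 0.25]
    - [0, -0.0004, -0.0085, 0, 0, 0, 0.25]
    - [0, -0.0004, -0.0095, 0, 0, 0, 0.25]
    - [0, -0.0004, -0.01, 0, 0, 0, 0.25]
    - [0, -0.0004, -0.01, 0, 0, 0, 0.25]
    - [0, -0.0004, -0.01, 0, 0, 0, 0.25]

```text
clock: 21.6
eef_pos: [553.8, 220.3, 104.0]
eef_rot: [-3.142, -0.0, 0.05]
wrist_force: [0.7, -0.4, -0.1]
finger_gap: 29.9
```

```bash
python3 fr.py
python3 - <<'E'
from fit import *
snap('side','side10');C('side10').crop(205,115,265,165,12,'v10')
E
```

```text
[-0.351 -0.344 -0.548 -0.042  0.155  0.012] [0.5  0.42 0.7  0.02 0.02 0.03] [553.77 220.32 103.97] [-3.1416 -0.      0.05  ] 21.9
```

View pics/v10.png

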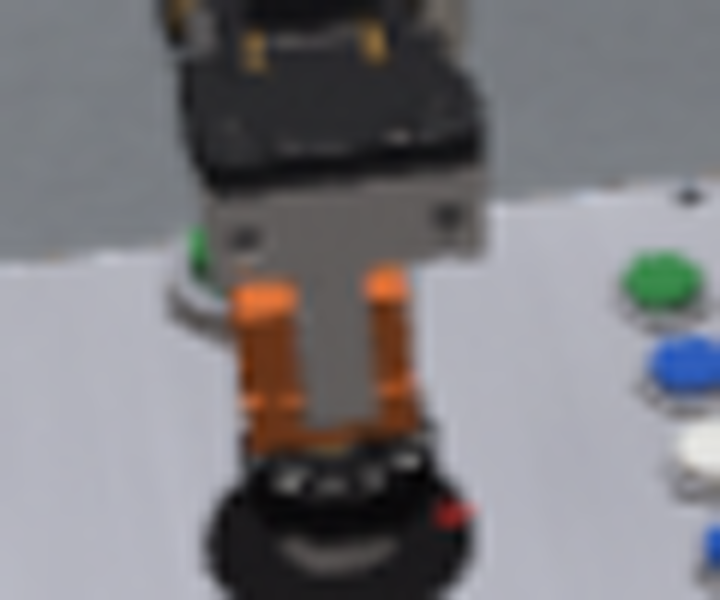

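Emit:
jog_arm:
  commands:
    - [0, 0, -0.0008, 0, 0, 0, 0.25]
    - [0, 0, -0.0016, 0, 0, 0, 0.25]
    - [0, 0, -0.0024, 0, 0, 0, 0.25]
    - [0, 0, -0.0032, 0, 0, 0, 0.25]
    - [0, 0, -0.004, 0, 0, 0, 0.25]
    - [0, 0, -0.0046, 0, 0, 0, 0.25]
    - [0, 0, -0.005, 0, 0, 0, 0.25]
    - [0, 0, -0.0054, 0, 0, 0, 0.25]
    - [0, 0, -0.0054, 0, 0, 0, 0.25]
    - [0, 0, -0.0054, 0, 0, 0, 0.25]
  grip_force: 60

```text
clock: 23.2
eef_pos: [553.8, 220.3, 98.9]
eef_rot: [-3.142, -0.0, 0.05]
wrist_force: [-3.1, -1.4, 5.8]
finger_gap: 29.8
```

```bash
python3 fr.py
```

```text
[-2.285 -0.972  5.994 -0.198  0.667  0.011] [0.41 0.32 0.49 0.03 0.02 0.04] [553.8  220.32  98.86] [-3.1415e+00 -3.0000e-04  5.0100e-02] 23.5
```

Emit:
jog_arm:
  commands:
    - [-0.0002, 0, -0.0004, 0, 0, 0, 0.25]
    - [-0.0003, 0, -0.0008, 0, 0, 0, 0.25]
    - [-0.0003, 0, -0.0012, 0, 0, 0, 0.25]
    - [-0.0003, 0, -0.0016, 0, 0, 0, 0.25]
    - [-0.0003, 0, -0.002, 0, 0, 0, 0.25]
    - [-0.0003, 0, -0.0023, 0, 0, 0, 0.25]
    - [-0.0003, 0, -0.0023, 0, 0, 0, 0.25]
    - [-0.0003, 0, -0.0023, 0, 0, 0, 0.25]
    - [-0.0003, 0, -0.0023, 0, 0, 0, 0.25]
    - [-0.0003, 0, -0.0023, 0, 0, 0, 0.25]

```text
clock: 24.75
eef_pos: [553.8, 220.3, 96.9]
eef_rot: [-3.141, -0.001, 0.05]
wrist_force: [-1.7, -1.3, 8.9]
finger_gap: 29.6
```

```bash
python3 fr.py
```

```text
[-2.15  -1.322  8.653 -0.264  0.548 -0.027] [0.37 0.33 0.45 0.02 0.03 0.02] [553.82 220.33  96.91] [-3.1414e+00 -1.2000e-03  5.0000e-02] 25.05
```

Emit:
jog_arm:
  commands:
    - [0, 0, -0.0002, 0, 0, 0, 0.25]
    - [0, 0, -0.0004, 0, 0, 0, 0.25]
    - [0, 0, -0.0006, 0, 0, 0, 0.25]
    - [0, 0, -0.0008, 0, 0, 0, 0.25]
    - [0, 0, -0.001, 0, 0, 0, 0.25]
    - [0, 0, -0.001, 0, 0, 0, 0.25]
    - [0, 0, -0.001, 0, 0, 0, 0.25]
    - [0, 0, -0.001, 0, 0, 0, 0.25]
    - [0, 0, -0.001, 0, 0, 0, 0.25]
    - [0, 0, -0.001, 0, 0, 0, 0.25]

```text
clock: 26.3
eef_pos: [553.9, 220.4, 96.8]
eef_rot: [-3.141, -0.002, 0.05]
wrist_force: [-5.7, -2.1, 16.0]
finger_gap: 29.9
```

```bash
python3 fr.py
```

```text
[-5.463 -2.347 15.938 -0.5    1.194  0.018] [0.43 0.37 0.27 0.03 0.01 0.03] [553.94 220.34  96.78] [-3.1413e+00 -1.8000e-03  5.0000e-02] 26.6
```

Run:
```python
from fit import *
snap('side','side11');s=C('side11');cv2.imwrite('pics/v11.png',cv2.resize(s.img[100:300,190:350],None,fx=3,fy=3,interpolation=cv2.INTER_CUBIC)); s.crop(205,115,265,165,12,'v11b')
q=dense(blob(s,222,135,243,156,lambda i:(i[...,2]>i[...,0]+45),'k11',16)); print(q.min(0),q.max(0))
for x in(554,555):
  print(s.proj([[x-23,220.3-15,z] for z in(90,95)]+[[x+23,220.3-15,z] for z in(90,95)]))
```

```text
[223.59375 138.34375] [239.53125 153.78125]
[[225.12106677 153.83662516]
 [224.99701589 152.63860324]
 [239.2987255  152.42461429]
 [239.21958563 151.22633174]]
[[225.43032631 153.80582474]
 [225.30725839 152.60779681]
 [239.60584306 152.3940272 ]
 [239.52767262 151.19573934]]
```

View pics/v11.png

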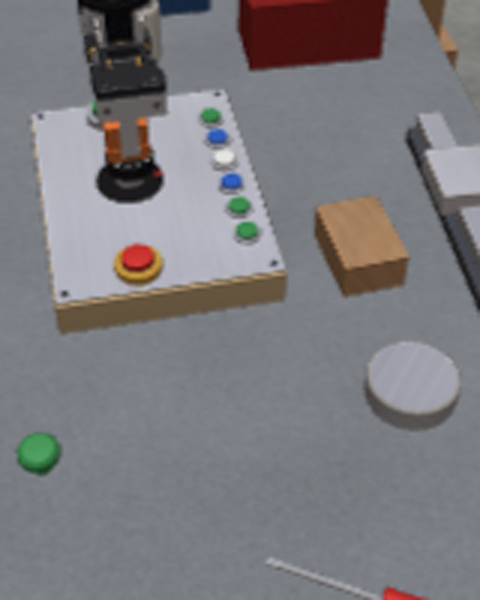

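View pics/v11b.png

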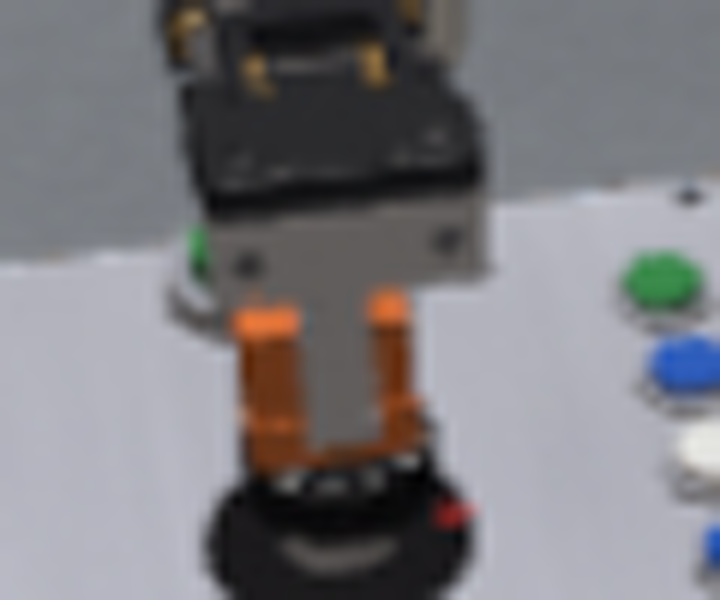

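```bash
python3 -c "
from cell import manip
print(manip.sign_off())"
```

```text
the job is handed in; nothing more can be done
None
```

I put the collar on the shoulder first and let go of it. Then I turned the knob to match the spindle's flat and pushed it fully on. I handed in at about 26.7 s with the knob still held at 60 N grip and pressed down.

**Last checks:**
- **Spindle stop:** the push rose from about 9 N to 16 N over roughly 0.1 mm of travel, which fits the spindle sitting on its stop. I could not read the spindle joint itself.
- **Knob height:** in the side picture the knob's underside matches the expected pressed height of 90 mm above the bench.
- **Collar:** it showed centred on the spindle from above after I released it, and looked unmoved in the last picture.
- **Buttons and bystanders:** the arm never came near the red or green button, and red looked unpressed. The green button was partly hidden by the gripper. The spare cap, steel disc, box and screwdriver tip look to be where they were. The wrench and bottle were outside the last view, but the arm kept clear of them.

**Disagreements:**
- The two cameras gave the spindle's direction as 0.07 and 0.025 rad, so I used 0.05.
- The knob caught on the spindle's chamfer at first. It went on freely after I moved it about 0.5 mm in x and 2.1 mm in y, so the camera position was off by about 2 mm.
- About 6 N of sideways force remains on the wrist at the final press.

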